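# Steady the rocking display stand and stow the grip tray under it

### The arm

A 6-joint arm with a two-finger parallel gripper is mounted at the origin on the work surface. World frame = base frame: x ahead of the robot, y to its left, z up, the work surface at z = 0. Lengths are in m, angles in degrees, forces in N, time in s.
With the tool pointing down it reaches from about 0.275 to 0.725 m from the base axis. Payload 15.9 kg.
Tool frame: the origin (TCP) lies at the very end of the fingers, on their centre line; the grasp point (between the pads) lies 19 mm behind it; z points along the fingers, y is the line along which they close (so a half turn about z gives the same grasp; the last joint's range is limited). The gripper opens to 85 mm and grips with 20 to 120 N. Pads are 22 mm wide; open, the fingers measure 114 mm over their backs; the gripper's body (76 mm by 85 mm) begins 54 mm behind the grasp point. The pads swing forward as they close: fully open they stand 13 mm farther back than shut.
Start: joints at [64.802, 12.198, -1.971, 75.831, 0, 90], TCP at [0.213, 0.452, 0.231] pointing down, gripper open.
Joint ranges: [-170.91, 170.91], [-42.67, 98.43], [-65.05, 77.54], [-120.47, 116.71], [-90, 82.35], [-180, 180]. Speed limits (degrees/s): [108.29, 108.29, 136.94, 147.25, 180, 180].

### API

Orientations are given as a 3x3 rotation matrix whose columns are the frame's x, y, z axes.
In Python, from cell import * gives the robot as it stands.
- The arm moves only by the tool move_arm, never from a script. Its argument "increments" is a list that holds one entry, the list of rows, each a list of 5 numbers: the shift along the world's x, y, z in mm, then the turn about the world's z in degrees, then the closure in counts, from 0 (fully open) to 255 (shut). In form: [[[x, y, z, twist, grip], ...]]. A call has 1 to 5 rows; each row shifts and turns the commanded pose from where the row before left it; what a row does not reach is not made up. A row lasts 1/8 s, in which the tool goes at most 62.5 mm and 10.7 degrees, less where a joint would pass 70% of its speed; a pose out of reach is approached as far as the arm can. A call is refused whole if a number of a shift passes 62.5 or a number of a turn 10.7, either way. A call with a gripper value outside its range is refused whole. The fingers move at their own pace and stop on an object; "force" is the grip in N (left out, the last holds). Time passes only in rows, so rows that do not move let the fingers close. It gives the time, the measured TCP pose, the force, the opening and the grip force at its end, in the units of the state.
- read_state(): the state, without advancing time (a new reading comes with each control period).
- get_image(name): name is "scene" or "top" or "wrist"; returns (picture, depth): 480x640x3 uint8, red, green, blue; 480x640 float32, m along the optical axis (not along the pixel's ray), 0 where there is no reading.
- camera_model(name): a dict with "fx", "fy", "cx", "cy" (pixels), "rvec" (rotation vector, rad) and "tvec" (3), from world to camera coordinates, as OpenCV has them. Camera axes: x right, y down, z forward; pixel columns grow to the right and rows downward; lengths in m; the calibration is good to about 2 mm. A picture is of the moment at which its call begins: read the wrist's pose just before it. camera_model takes no time and is no camera call; for the wrist camera it gives the pose at the moment of the call.
- job_done(): hands the job in; it is judged then, once.
The state is a dict: "t": time; "joint_positions": joint angles; "qd": joint speeds; "effort": joint torques, N m; "eef_pos": TCP position; "ee_rot": TCP orientation; "ft_force": force on the tool from outside, world axes, zero at the start; "ft_torque": the same for the moment, N m; "grip_width": opening from 0.0 (shut) to 1.0 (fully open); "gripper_force": force on a finger pad.
Only numpy, scipy, OpenCV 4.12 (cv2) and the standard library are available. Lean on these libraries where they do the work, as an engineer would, in place of code of your own. Each camera call takes 0.05 s, during which the arm holds its last target. There are 200 camera calls.

### The job

The display stand on the counter leans and rocks because its two front feet are screwed up too far: turn the green knobs on its outriggers until it stands level and firm on all four feet. Then slide the blue tray into the middle of the bay under the deck, square and with its front wall flush with the deck's front edge, without it touching the stand. Do not shove the stand about, leave everything else where it is, and let go at the end.

Things in the scene. Friction and masses are not known exactly. Their poses are not given: they have to be found in the camera images.
- stand: Low display stand, grey deck on blue legs, 2 to 3 kg, loose. Origin under the middle of its deck, at the level of the rear soles. x points from its front (robot side) to its rear, y to the robot's left, z up. Deck 240 (x) by 380 (y) by 18 thick, underside z = 75, top z = 93. Rear legs 30 square at x = 100, y = +-165. Starts leaning forward and rocking: both front feet are 5 to 11 mm too short, by different amounts.
- deck_front (a point): middle of the deck's front edge, on its underside: x = -120, y = 0, z = 75 of the stand; axes as the stand's. Below it is the open bay for the tray, 286 wide between the outriggers. An outrigger at each front corner, 44 wide (y = +-143 to +-187), reaches forward to x = -190 between z = 45 and 77, with a rubber foot (40 dia) under it and a green knob on it.
- knob_l (a joint): turn (rad) of the left (y+) green knob. Growing = clockwise, looking at its outer face = left front foot is screwed down out of the stand, 30 mm per full turn (4.77 mm per rad), lifting that corner. 0 = its sole is level with the rear soles; negative = short, as at the start; stops at -3.4 and +1.6, nothing blocks it at 0. Stiff (0.15 N m), stays where it is left.
- knob_r (a joint): the same for the right (y-) knob and foot; growing is again clockwise, looking at the knob's outer face
- knob_l_grip (a point): centre of the left knob: green square block, 40 by 40 mm across flats, 32 thick along its axis. z: its axis, out of the free outer face, leaning 35 degrees from vertical to the stand's front (-x). x, y: square to the flats, turning with the knob; y parallel to the stand's y at joint 0. At x = -187, y = 165, z = 110 of the stand; 22 mm gap along the axis from its inner face to the outrigger.
- knob_r_grip (a point): the same for the right knob; at x = -187, y = -165, z = 110 of the stand
- foot_l_pad (a point): middle of the sole of the left front foot (x = -155, y = 165 of the stand); the counter is z = 0
- foot_r_pad (a point): middle of the sole of the right front foot (x = -155, y = -165 of the stand)
- tray: Low blue tray with four coloured rolls fixed in it, 100 (x) by 190 (y) by 45 high, 0.25 to 0.5 kg, on the counter left or right in front of the stand. Origin: centre of its underside. x towards its rear. A straight black handle, 22 wide (y), 22 tall (z = 23 to 45), sticks out of its front wall from x = -50 to -130. Stored: origin at x = -70, y = 0 of the stand, square to it, handle to the robot.
- tray_handle (a point): point to grip, on the handle's middle line: x = -95, y = 0, z = 34 of the tray; axes as the tray's
- carton: bystander: plain cardboard carton 100 x 150 x 75 high (mm); origin at the centre of its underside
- amber: bystander: small amber bottle with red cap, 38 dia, 85 high (mm); origin at the centre of its underside
- pills: bystander: white jar, 44 dia, 75 high (mm); origin at the centre of its underside
- flask: bystander: dark drinking flask with a green carry loop, 68 dia, about 200 high (mm); origin at the centre of its underside
- pump: bystander: cream pump bottle, 66 dia, about 170 high (mm); origin at the centre of its underside
- roll: bystander: low roll of white tape lying flat on the front of the stand's deck, 50 dia, 24 high (mm); origin at the centre of its underside
- spray: bystander: red bottle, 48 dia, 130 high, standing on the stand's deck (mm); origin at the centre of its underside
- lotion: bystander: white bottle with orange cap, 56 dia, 100 high, standing on the deck (mm); origin at the centre of its underside
- tin: bystander: yellow can, 60 dia, 70 high, standing on the deck (mm); origin at the centre of its underside

How it is judged:
By the outcome, as a careful person would: the job done as asked, in the order asked, and still so for the second after the job is handed in, with the robot touching nothing.
It also fails if it takes over 72 s, if anything falls off the work surface, if the arm or the gripper's body presses on something with over 40 N, if the wrist force passes 120 N, or if a joint passes its speed limit or range.

## Working session

There is one attempt and no reset: what is moved stays moved. The work goes in short steps, Python scripts to look and compute and a tool call to move; the robot and the scene stay as the last step left them, time stands still between calls to the robot, and variables do not carry over. Pictures are saved under pics/ and viewed, at most 12 in all, crops included, and the job is handed in when it is done.

Besides the shell and the picture viewer there is one more tool, called after "Call:" in YAML: its name, and indented under it one key for each argument. move_arm: Moves the arm, as the interface text tells. Its arguments: {"type":"object","properties":{"increments":{"type":"array","items":{"type":"array","items":{"type":"array","items":{"type":"number"}}}},"force":{"type":"number"}},"required":["increments"]}

```bash
ls; mkdir -p pics; cat > h.py <<'E'
from cell import *
import numpy as np, cv2
def cam(n):
    m=camera_model(n); K=np.array([[m['fx'],0,m['cx']],[0,m['fy'],m['cy']],[0,0,1]])
    R=cv2.Rodrigues(np.array(m['rvec'],float))[0]; t=np.array(m['tvec'],float).ravel()
    return K,R,t
def cloud(n,d,c=None):
    K,R,t=c or cam(n); v,u=np.mgrid[0:480,0:640]
    p=np.stack([(u-K[0,2])/K[0,0]*d,(v-K[1,2])/K[1,1]*d,d],-1)
    return (p-t)@R   # R^T(p-t)
def ray(n,u,v,z,c=None):
    K,R,t=c or cam(n); d=R.T@np.linalg.inv(K)@np.array([u,v,1.]); o=-R.T@t
    return o+d*(z-o[2])/d[2]
E
python3 - <<'E'
from h import *
s=read_state(); print(s['t'],s['eef_pos'],s['ee_rot'],s['ft_force'])
for n in ('scene','top'):
    im,d=get_image(n); cv2.imwrite(f'pics/{n}0.png',im[:,:,::-1]); np.savez(f'{n}0.npz',im=im,d=d); 
    K,R,t=cam(n); print(n,K[0,0],-R.T@t,R[2])
E
```

```text
pics
0.0 [0.21273515 0.45213202 0.23081239] [[-9.04841131e-01  4.25749133e-01 -4.51691614e-04]
 [ 4.25749372e-01  9.04840595e-01 -9.84600166e-04]
 [-1.04837578e-05 -1.08321415e-03 -9.99999413e-01]] [-0.67700887 -0.26149738  0.16242942]
scene 436.1867015692092 [1.20637599 0.21540099 0.62212268] [-0.75236777 -0.24726699 -0.61057495]
top 612.7017839116152 [ 0.26951816 -0.00345196  1.51972805] [ 0.20370126 -0.00541181 -0.97901813]
```

View pics/scene0.png

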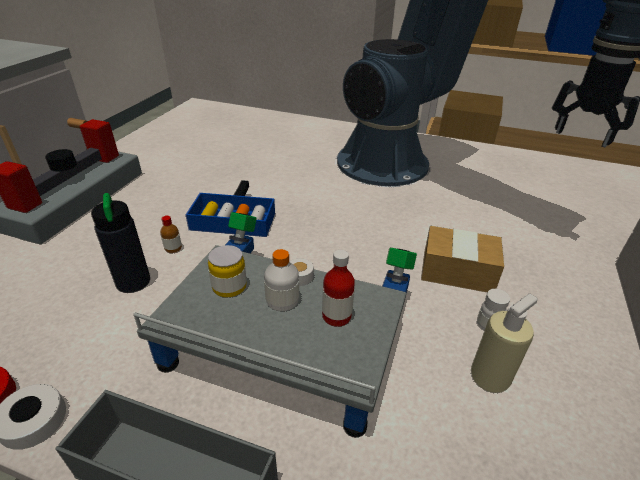

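View pics/top0.png

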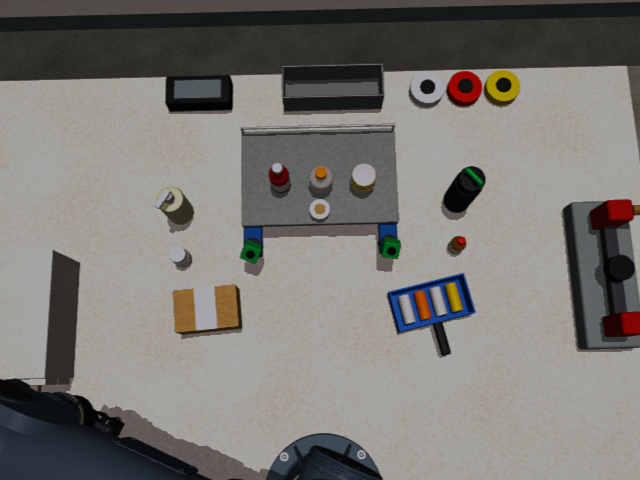

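```bash
cat >> h.py <<'E'
def yaw_fit(n,im,d,c=None):
    """deck plane + rectangle from a cloud"""
    P=cloud(n,d,c); hsv=cv2.cvtColor(im,cv2.COLOR_RGB2HSV)
    return P,hsv
E
python3 - <<'E'
from h import *
f=np.load('top0.npz'); im,d=f['im'],f['d']; P,hsv=yaw_fit('top',im,d); H,S,V=[hsv[...,i].astype(int) for i in range(3)]
m=(P[...,2]>.07)&(P[...,2]<.105)&(S<60)&(P[...,0]>.4)
n,lab,st,_=cv2.connectedComponentsWithStats(m.astype(np.uint8)); k=1+st[1:,4].argmax(); m=lab==k; print('deck px',st[k])
q=P[m]; A=np.c_[q[:,:2],np.ones(len(q))]
for _ in range(4):
    co=np.linalg.lstsq(A,q[:,2],rcond=None)[0]; r=q[:,2]-A@co; ok=abs(r)<.004; A,q=A[ok],q[ok]
print('deck plane slope x,y mm/m',co*1000,'res',r.std()); 
r=cv2.minAreaRect((q[:,:2]*1000).astype(np.float32)); print('deck rect',r,cv2.boxPoints(r).tolist())
print('deck center z',co@[r[0][0]/1000,r[0][1]/1000,1])
g=(H>45)&(H<85)&(S>120)&(V>40)
n,lab,st,_=cv2.connectedComponentsWithStats(g.astype(np.uint8))
for i in range(1,n):
    if st[i,4]>60: 
        qq=P[lab==i]; qq=qq[qq[:,2]>.02]; print('green',st[i],np.median(qq,0),qq.min(0),qq.max(0))
b=(H>100)&(H<125)&(S>150)&(V>60)
n,lab,st,_=cv2.connectedComponentsWithStats(b.astype(np.uint8))
for i in range(1,n):
    if st[i,4]>150:
        v,u=np.nonzero(lab==i); qq=P[lab==i]; print('blue',st[i],np.median(qq,0),qq.max(0))
        if st[i,4]>600:
            t=qq[(qq[:,2]>.038)]; r=cv2.minAreaRect((t[:,:2]*1000).astype(np.float32)); print('tray',r,len(t),cv2.boxPoints(r).tolist())
w=(P[...,2]>.025)&(P[...,2]<.055)&(V<60)&(P[...,0]<.42)&(P[...,1]<-.05)&(P[...,0]>.2)
q=P[w]; print('handle',len(q),cv2.minAreaRect((q[:,:2]*1000).astype(np.float32)))
K,R,t=cam('wrist'); print('wrist',K[0,0],-R.T@t,R)
np.set_printoptions(precision=3,suppress=True)
for name,c in dict(counter1=(330,270),counter2=(100,300)).items(): print(name,P[c[1],c[0]])
E
```

```text
deck px [  241   128   158    99 12689]
deck plane slope x,y mm/m [22.9527373  -0.70351506 73.39020063] res 0.00205627130709819
deck rect ((750.4096069335938, -7.5364227294921875), (242.03720092773438, 379.0464782714844), 0.037762269377708435) [[629.26611328125, 181.90701293945312], [629.5159912109375, -197.13937377929688], [871.5531005859375, -196.9798583984375], [871.30322265625, 182.0665283203125]]
deck center z 0.09061945719278434
green [463 168  21  21 132] [ 0.70574751 -0.36015186  0.19914324] [ 0.68171234 -0.38384606  0.17718407] [ 0.72828654 -0.33730254  0.20549863]
green [382 237  19  22 267] [ 0.56404836 -0.17178329  0.11794082] [ 0.53822276 -0.19382847  0.08329548] [ 0.59496236 -0.15134516  0.13621259]
green [241 240  21  24 281] [0.56469592 0.15339339 0.11628852] [ 0.26951816 -0.00345196  0.05730301] [0.59564283 0.17897343 1.51972805]
blue [379 224  18  16 206] [ 0.61530187 -0.17057974  0.07133561] [ 0.63079177 -0.00345196  1.51972805]
blue [244 227  18  17 202] [0.61599228 0.1548285  0.07187727] [0.63228403 0.17699284 1.51972805]
blue [ 389  274   86   58 1505] [ 0.43571586 -0.27288208  0.0053593 ] [ 0.50671537 -0.00345196  1.51972805]
tray ((401.6114501953125, -173.44422912597656), (123.44014739990234, 412.4880676269531), 21.188966751098633) 383 [[269.5181579589844, -3.4520606994628906], [418.6099548339844, -388.05322265625], [533.7047119140625, -343.4364013671875], [384.6129455566406, 41.164764404296875]]
handle 608 ((366.4520568847656, -465.2832946777344), (106.36901092529297, 569.7876586914062), 0.017610756680369377)
wrist 335.2082245453368 [0.15023106 0.48074768 0.37461342] [[ 4.26733922e-01  9.04376963e-01 -6.84671985e-04]
 [ 8.70670248e-01 -4.10624276e-01  2.70778549e-01]
 [ 2.44604739e-01 -1.16146516e-01 -9.62641423e-01]]
counter1 [ 0.532 -0.031  0.001]
counter2 [0.471 0.543 0.003]
```

Call:
move_arm:
  increments:
    - [[40,-37,-4,3.2,0],[41,-37,-4,3.2,0],[41,-37,-4,3.2,0],[41,-37,-4,3.2,0],[41,-37,-4,3.2,0]]
  force: 20

```text
t: 0.72
eef_pos: [0.4179, 0.2659, 0.211]
ee_rot: [[-0.987, 0.158, -0.0], [0.158, 0.987, -0.0], [0.0, -0.0, -1.0]]
ft_force: [0.2, 1.0, 0.5]
grip_width: 1.002
gripper_force: 0.0
```

Call:
move_arm:
  increments:
    - [[41,-37,-4,3.2,0],[41,-37,-4,3,0],[41,-36,-4,3,0],[0,0,0,0,0]]

```text
t: 1.23
eef_pos: [0.5415, 0.1548, 0.1981]
ee_rot: [[-1.0, 0.003, -0.001], [0.003, 1.0, -0.001], [0.001, -0.001, -1.0]]
ft_force: [-0.2, 0.4, -0.1]
grip_width: 0.999
gripper_force: 0.0
```

```bash
python3 - <<'E'
from h import *
s=read_state(); print(s['t'],s['eef_pos'],s['ee_rot'],s['joint_positions'],s['ft_force'],s['grip_width'])
c=cam('wrist'); im,d=get_image('wrist'); cv2.imwrite('pics/w1.png',im[:,:,::-1]); np.savez('w1.npz',im=im,d=d,K=c[0],R=c[1],t=c[2])
E
```

```text
1.225 [0.54149304 0.15479039 0.19806761] [[-9.99994462e-01  3.07148935e-03 -1.28104032e-03]
 [ 3.07258285e-03  9.99994916e-01 -8.52510295e-04]
 [ 1.27841533e-03 -8.56441677e-04 -9.99998816e-01]] [ 1.59680363e+01  2.02175036e+01  3.98722389e+00  7.38537239e+01
 -2.67686416e-02  1.61440710e+01] [-0.23514598  0.39632197 -0.05018911] 0.9992751542718249
```

View pics/w1.png

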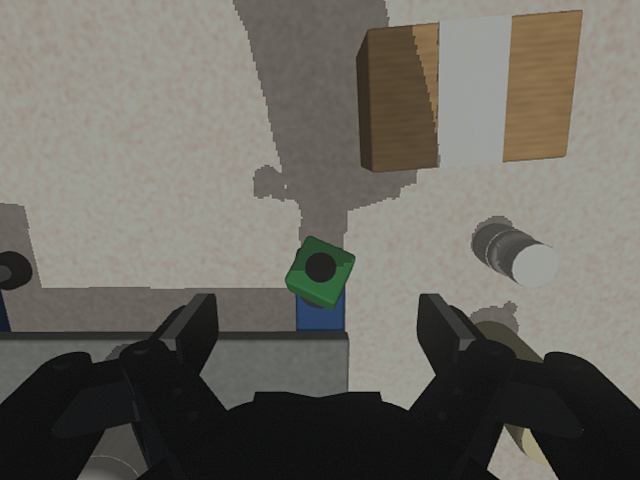

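```bash
cat >> h.py <<'E'
def knob(P,hsv,roi,lean):
    """face centre, body centre, knob angle mod 90 (deg) from the green face"""
    H,S,V=[hsv[...,i].astype(int) for i in range(3)]
    g=((H>45)&(H<85)&(S>100)&(V>30)).astype(np.uint8)
    n,lab,st,ce=cv2.connectedComponentsWithStats(g); 
    k=1+np.argmax([a[4] if abs(ce[i+1][0]-roi[0])+abs(ce[i+1][1]-roi[1])<80 else 0 for i,a in enumerate(st[1:])])
    m=cv2.morphologyEx((lab==k).astype(np.uint8),cv2.MORPH_CLOSE,np.ones((3,3)))
    cs,_=cv2.findContours(m,cv2.RETR_EXTERNAL,cv2.CHAIN_APPROX_NONE); cv2.drawContours(m,cs,-1,1,-1)
    q=P[(m>0)]; q=q[(q[:,2]>.06)&(q[:,2]<.16)]
    a=np.radians(35+lean); nv=np.array([-np.sin(a),0,np.cos(a)]); u=np.cross([0,1,0],nv)
    h=q@nv; top=np.median(h[h>np.percentile(h,40)])
    f=q[abs(h-top)<.003]; xy=np.c_[f@u,f[:,1]]*1000
    r=cv2.minAreaRect(xy.astype(np.float32)); b=cv2.boxPoints(r)
    # angle of an edge from ey about nv: basis (u,ey,nv): u x ey = nv*?
    e=b[1]-b[0]; sgn=np.dot(np.cross(u,[0,1,0]),nv)
    al=np.degrees(np.arctan2(e[1],e[0]))*sgn   # ccw about nv from u
    phi=(-al+45)%90-45
    c=np.array(r[0])/1000; C=c[0]*u+np.array([0,c[1],0])+top*nv
    return dict(n=len(f),size=r[1],face=C.round(4),centre=(C-.016*nv).round(4),phi=round(phi,1),spread=round(float(np.std(f@nv)),4))
def wrist(tag,lean,roi):
    s=read_state(); c=cam('wrist'); im,d=get_image('wrist'); cv2.imwrite(f'pics/{tag}.png',im[:,:,::-1])
    P,hsv=yaw_fit('wrist',im,d,c); k=knob(P,hsv,roi,lean); print(s['t'],s['eef_pos'].round(4) if hasattr(s['eef_pos'],'round') else s['eef_pos'],k); return P,hsv,im
E
python3 - <<'E'
from h import *
f=np.load('w1.npz'); c=(f['K'],f['R'],f['t']); P,hsv=yaw_fit('wrist',f['im'],f['d'],c)
print(knob(P,hsv,(320,270),1.3))
# deck front edge: y-z rows
print('counter',P[60,100],P[200,560]); 
for u in (60,150,200,280,320): 
    col=P[:,u]; print(u,[(v,col[v].round(4).tolist()) for v in range(322,342,3)])
E
```

```text
{'n': 2862, 'size': (39.44405746459961, 39.676090240478516), 'face': array([0.5552, 0.1563, 0.1189]), 'centre': array([0.5647, 0.1563, 0.106 ]), 'phi': np.float64(25.7), 'spread': 0.0009}
counter [ 0.39563755 -0.04430155  0.0019634 ] [5.26491639e-01 4.02410529e-01 4.65966459e-04]
60 [(322, [0.6629, -0.1378, 0.0015]), (325, [0.6674, -0.1396, 0.0004]), (328, [0.6705, -0.1393, 0.0016]), (331, [0.6742, -0.1399, 0.0019]), (334, [0.6318, -0.0744, 0.0783]), (337, [0.6314, -0.0701, 0.0839]), (340, [0.6317, -0.0671, 0.0881])]
150 [(322, [0.6634, -0.0359, 0.0013]), (325, [0.6682, -0.0374, -0.0004]), (328, [0.6714, -0.0373, 0.0008]), (331, [0.6742, -0.0368, 0.0025]), (334, [0.6314, 0.0061, 0.0795]), (337, [0.534, 0.0979, 0.2422]), (340, [0.5286, 0.1037, 0.2527])]
200 [(322, [0.5339, 0.1115, 0.2326]), (325, [0.5347, 0.1117, 0.2334]), (328, [0.5364, 0.1112, 0.2324]), (331, [0.5365, 0.1119, 0.2345]), (334, [0.5384, 0.1113, 0.2332]), (337, [0.5392, 0.1115, 0.234]), (340, [0.5401, 0.1115, 0.2345])]
280 [(322, [0.664, 0.1113, 0.0013]), (325, [0.6669, 0.1114, 0.0029]), (328, [0.6714, 0.1111, 0.0016]), (331, [0.6749, 0.1111, 0.0022]), (334, [0.632, 0.1208, 0.0792]), (337, [0.6318, 0.1214, 0.0844]), (340, [0.6326, 0.1217, 0.0879])]
320 [(322, [0.6235, 0.1562, 0.0736]), (325, [0.6266, 0.1562, 0.0735]), (328, [0.6287, 0.1562, 0.075]), (331, [0.6325, 0.1562, 0.0736]), (334, [0.6324, 0.1561, 0.0788]), (337, [0.6321, 0.1561, 0.0841]), (340, [0.6326, 0.156, 0.088])]
```

Call:
move_arm:
  increments:
    - [[5,0,-8,9.9,0],[5,1,-8,9.9,0],[5,0,-8,9.9,0],[4,0,-8,9.9,0],[4,0,-8,9.9,0]]

```text
t: 1.9
eef_pos: [0.5621, 0.1594, 0.1591]
ee_rot: [[-0.644, -0.765, -0.0], [-0.765, 0.644, 0.0], [0.0, 0.0, -1.0]]
ft_force: [-0.0, -0.5, -0.8]
grip_width: 1.001
gripper_force: 0.0
```

Call:
move_arm:
  increments:
    - [[0,0,-8,9.9,0],[0,0,-8,9.6,0],[0,0,-25,0,0],[0,0,-20,0,0],[0,0,0,0,0]]

```text
t: 2.52
eef_pos: [0.5612, 0.159, 0.0972]
ee_rot: [[-0.357, -0.934, -0.003], [-0.934, 0.357, -0.001], [0.001, 0.002, -1.0]]
ft_force: [0.1, -1.1, 0.1]
grip_width: 1.001
gripper_force: 0.0
```

```bash
python3 - <<'E'
from h import *
s=read_state(); print(s['t'],s['eef_pos'],s['ee_rot'][0],s['ft_force'])
wrist('w2',1.3,(320,300))
E
```

```text
2.525 [0.56122911 0.15898704 0.09724376] [-0.35748776 -0.9339141  -0.00263834] [ 0.05098569 -1.05584525  0.05612397]
2.525 [0.5612 0.159  0.0972] {'n': 7557, 'size': (38.92756652832031, 39.921600341796875), 'face': array([0.5551, 0.1555, 0.1188]), 'centre': array([0.5646, 0.1555, 0.1059]), 'phi': np.float64(25.6), 'spread': 0.0009}
```

View pics/w2.png

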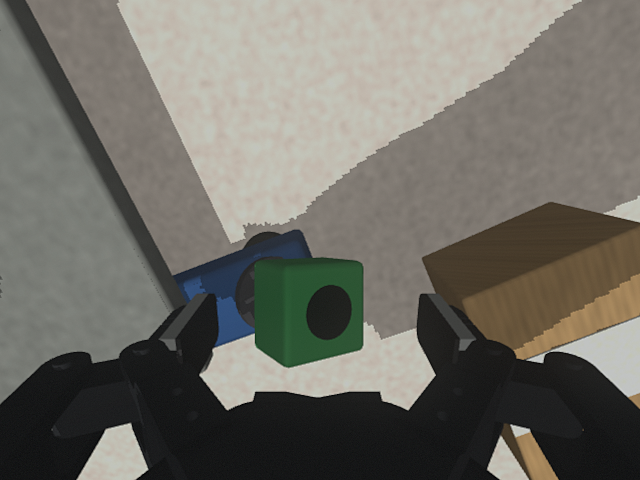

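Call:
move_arm:
  increments:
    - [[3.4,-3.5,-13,0,0],[0,0,0,0,0]]

```text
t: 2.82
eef_pos: [0.5661, 0.1546, 0.0847]
ee_rot: [[-0.359, -0.933, -0.001], [-0.933, 0.359, -0.0], [0.0, 0.001, -1.0]]
ft_force: [0.7, -0.2, 1.0]
grip_width: 1.0
gripper_force: 0.0
```

Call:
move_arm:
  increments:
    - [[-1.3,1,0,0,60],[0,0,0,0,120],[0,0,0,0,255],[0,0,0,0,255],[0,0,0,0,255]]
  force: 20

```text
t: 3.45
eef_pos: [0.5647, 0.1562, 0.0858]
ee_rot: [[-0.358, -0.934, -0.0], [-0.934, 0.358, 0.001], [-0.0, 0.0, -1.0]]
ft_force: [-4.8, -0.0, 5.4]
grip_width: 0.578
gripper_force: 19.7
```

Call:
move_arm:
  increments:
    - [[0,0,0.5,-8,255],[0,0,0.5,-8,255],[0,0,0.5,-5,255],[0,0,0,0,255]]

```text
t: 3.95
eef_pos: [0.565, 0.1562, 0.0871]
ee_rot: [[-0.668, -0.744, 0.0], [-0.744, 0.668, 0.001], [-0.001, 0.0, -1.0]]
ft_force: [-1.1, 2.2, 1.8]
grip_width: 0.574
gripper_force: 20.4
```

```bash
python3 - <<'E'
from h import *
s=read_state(); print(s['ee_rot'][0],s['ft_force'],s['ft_torque'],s['grip_width']); wrist('w3',1,(320,300))
E
```

```text
[-6.68455346e-01 -7.43752225e-01  2.78766211e-04] [-1.12983514  2.22161399  1.75065741] [0.57732394 0.29061502 0.14465206] 0.5737885439315735
3.95 [0.565  0.1562 0.0871] {'n': 10018, 'size': (39.191253662109375, 40.123897552490234), 'face': array([0.5556, 0.1558, 0.1205]), 'centre': array([0.565 , 0.1558, 0.1075]), 'phi': np.float64(-44.7), 'spread': 0.0009}
```

View pics/w3.png

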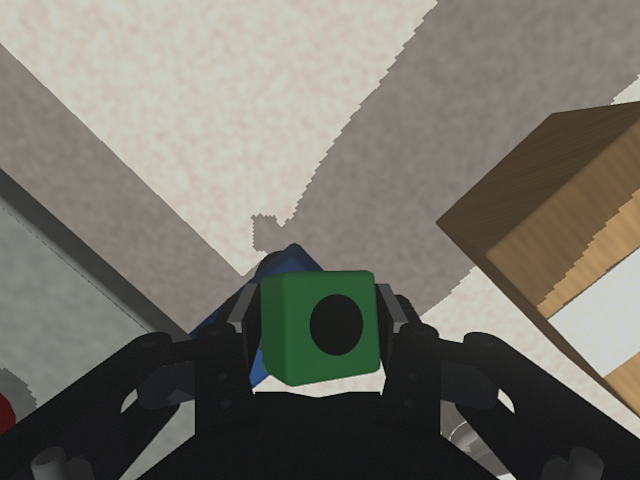

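Call:
move_arm:
  increments:
    - [[0.2,0,0.5,-8,255],[0.2,0,0.6,-8,255],[0.2,0,0.6,-8,255],[0.2,0,0.7,-8,255],[0.2,0,0.8,-8,255]]

```text
t: 4.62
eef_pos: [0.5659, 0.1567, 0.0903]
ee_rot: [[-0.991, -0.137, -0.0], [-0.137, 0.991, 0.001], [-0.0, 0.001, -1.0]]
ft_force: [-2.7, 6.0, 1.3]
grip_width: 0.486
gripper_force: 19.1
```

Call:
move_arm:
  increments:
    - [[0.2,0,0.8,-8.1,255],[0,0,0,0,255],[0,0,0,0,255]]

```text
t: 5.0
eef_pos: [0.5661, 0.1565, 0.091]
ee_rot: [[-1.0, -0.001, 0.0], [-0.001, 1.0, 0.001], [-0.0, 0.001, -1.0]]
ft_force: [-1.7, 5.3, 2.4]
grip_width: 0.465
gripper_force: 20.1
```

```bash
python3 - <<'E'
from h import *
s=read_state(); print(s['ee_rot'][0],s['ft_force'],s['ft_torque'],s['grip_width']); wrist('w4',0.6,(320,300))
E
```

```text
[-9.99999743e-01 -7.16336488e-04  2.95276902e-05] [-1.69066074  5.31549831  2.41776379] [ 1.03759017  0.38014868 -0.05001202] 0.46544914710394825
5.0 [0.5661 0.1565 0.091 ] {'n': 11241, 'size': (39.660247802734375, 39.43960189819336), 'face': array([0.5568, 0.1557, 0.1246]), 'centre': array([0.5661, 0.1557, 0.1116]), 'phi': np.float64(0.0), 'spread': 0.0009}
```

Call:
move_arm:
  increments:
    - [[0,0,0,0,120],[0,0,0,0,0],[0,0,0,0,0],[0,0,10,0,0],[-3,0,50,0,0]]

```text
t: 5.68
eef_pos: [0.5616, 0.1554, 0.1497]
ee_rot: [[-1.0, 0.002, -0.005], [0.002, 1.0, -0.001], [0.005, -0.001, -1.0]]
ft_force: [0.8, 0.2, -0.3]
grip_width: 1.002
gripper_force: 0.0
```

Call:
move_arm:
  increments:
    - [[-4,-30,40,0,0],[-4,-60,9,0,0],[-4,-60,0,0,0],[-4,-60,0,0,0],[-4,-60,0,0,0]]

```text
t: 6.3
eef_pos: [0.5429, -0.116, 0.2008]
ee_rot: [[-1.0, 0.001, 0.001], [0.001, 1.0, -0.0], [-0.001, -0.0, -1.0]]
ft_force: [1.9, 0.8, -0.1]
grip_width: 0.999
gripper_force: 0.0
```

Call:
move_arm:
  increments:
    - [[0,-58,0,0,0],[0,0,0,0,0],[0,0,0,0,0]]

```text
t: 6.68
eef_pos: [0.5432, -0.172, 0.2002]
ee_rot: [[-1.0, 0.002, 0.0], [0.002, 1.0, 0.0], [-0.0, 0.0, -1.0]]
ft_force: [0.2, 0.2, 0.3]
grip_width: 1.0
gripper_force: 0.0
```

```bash
python3 - <<'E'
from h import *
s=read_state(); print(s['ee_rot'][0],s['ft_force'],s['joint_positions']); P,hsv,im=wrist('w5',1.0,(320,270))
E
```

```text
[-9.99997489e-01  2.22090105e-03  2.99035526e-04] [0.22404519 0.2255336  0.25634751] [-1.75780673e+01  2.08878099e+01  5.25803604e+00  7.43560554e+01
  1.20011966e-02 -1.74508164e+01]
6.675 [ 0.5432 -0.172   0.2002] {'n': 2867, 'size': (38.951751708984375, 39.661495208740234), 'face': array([ 0.5576, -0.1741,  0.125 ]), 'centre': array([ 0.567 , -0.1741,  0.112 ]), 'phi': np.float64(10.0), 'spread': 0.0009}
```

View pics/w5.png

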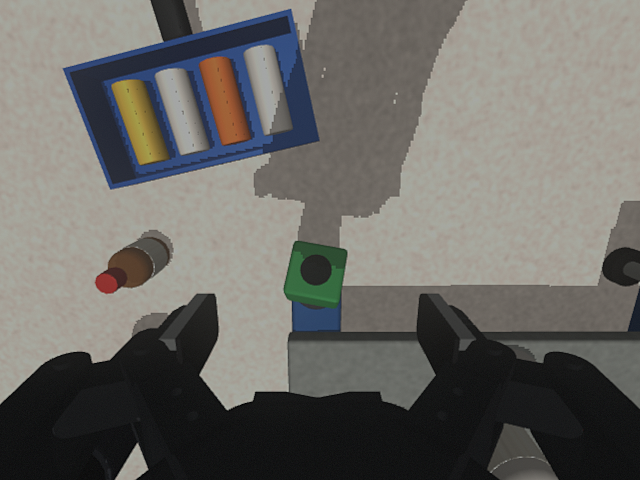

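Call:
move_arm:
  increments:
    - [[5,0,-7,10.3,35],[5,0,-7,10.3,35],[5,0,-7,10.3,35],[5,0,-7,10.3,35],[4,-1,-7,10.2,35]]

```text
t: 7.35
eef_pos: [0.5676, -0.1714, 0.1649]
ee_rot: [[-0.619, -0.786, 0.0], [-0.786, 0.619, 0.0], [-0.0, -0.0, -1.0]]
ft_force: [0.3, 0.0, 0.4]
grip_width: 0.864
gripper_force: 0.0
```

Call:
move_arm:
  increments:
    - [[0,-1,-7,10.2,35],[0,0,-7,10.2,35],[0,0,-7,10.2,35],[0,0,-20,0,35],[0,0,-14,0,35]]

```text
t: 7.98
eef_pos: [0.5672, -0.1727, 0.1093]
ee_rot: [[-0.139, -0.99, -0.0], [-0.99, 0.139, 0.0], [-0.0, 0.0, -1.0]]
ft_force: [-0.4, -0.1, -0.3]
grip_width: 0.86
gripper_force: 0.0
```

Call:
move_arm:
  increments:
    - [[0,0,-5,0,35],[0,0,0,0,35]]

```text
t: 8.22
eef_pos: [0.5672, -0.1738, 0.1049]
ee_rot: [[-0.141, -0.99, -0.0], [-0.99, 0.141, 0.0], [-0.0, 0.0, -1.0]]
ft_force: [0.4, -0.2, 0.1]
grip_width: 0.86
gripper_force: 0.0
```

```bash
python3 - <<'E'
from h import *
s=read_state(); print(s['ee_rot'][0],s['ft_force'],s['grip_width']); wrist('w6',0,(320,300))
E
```

```text
[-1.40574667e-01 -9.90070062e-01 -1.89147163e-04] [ 0.40237891 -0.16317024  0.06917783] 0.8599089885381296
8.225 [ 0.5672 -0.1738  0.1049] {'n': 6784, 'size': (38.98188781738281, 38.95459747314453), 'face': array([ 0.5577, -0.1748,  0.1248]), 'centre': array([ 0.5669, -0.1748,  0.1117]), 'phi': np.float64(11.0), 'spread': 0.0009}
```

Call:
move_arm:
  increments:
    - [[0,-0.5,-14,0,35],[0,0,0,0,80],[0,0,0,0,255],[0,0,0,0,255],[0,0,0,0,255]]
  force: 20

```text
t: 8.9
eef_pos: [0.5668, -0.1745, 0.0908]
ee_rot: [[-0.141, -0.99, -0.001], [-0.99, 0.141, 0.0], [-0.0, 0.001, -1.0]]
ft_force: [-5.3, 0.9, 1.1]
grip_width: 0.577
gripper_force: 21.0
```

Call:
move_arm:
  increments:
    - [[0,0,0,-8,255],[0,0,0,-8,255],[0,0,0,-8,255],[0,0,0,0,255]]

```text
t: 9.4
eef_pos: [0.5663, -0.1743, 0.0906]
ee_rot: [[-0.533, -0.846, -0.002], [-0.846, 0.533, 0.001], [0.0, 0.002, -1.0]]
ft_force: [-7.8, 2.5, 1.1]
grip_width: 0.577
gripper_force: 20.5
```

```bash
python3 - <<'E'
from h import *
s=read_state(); print(s['ee_rot'][0],s['ft_force'],s['ft_torque'],s['grip_width']); wrist('w7',0,(320,300))
E
```

```text
[-0.53315152 -0.84601833 -0.00156103] [-7.82303369  2.51207937  1.10779799] [ 0.581182    1.59413667 -0.03870793] 0.5766345239838184
9.4 [ 0.5663 -0.1743  0.0906] {'n': 9645, 'size': (38.996055603027344, 40.14786911010742), 'face': array([ 0.5572, -0.1746,  0.1247]), 'centre': array([ 0.5664, -0.1746,  0.1116]), 'phi': np.float64(35.3), 'spread': 0.0009}
```

Call:
move_arm:
  increments:
    - [[-0.5,0,0,-8.2,255],[0,0,0,-8.2,255],[0,0,0,-8.2,255],[0,0,0,-8.2,255],[0,0,0,-8.2,255]]

```text
t: 10.07
eef_pos: [0.566, -0.1739, 0.0908]
ee_rot: [[-0.958, -0.287, -0.001], [-0.287, 0.958, 0.001], [0.001, 0.001, -1.0]]
ft_force: [-5.8, 6.8, 5.6]
grip_width: 0.513
gripper_force: 19.0
```

Call:
move_arm:
  increments:
    - [[0,0,0,-8.4,255],[0,0,0,-8.4,255],[0,0,0,0,255],[0,0,0,0,255]]

```text
t: 10.58
eef_pos: [0.5672, -0.1734, 0.0913]
ee_rot: [[-1.0, -0.003, 0.001], [-0.003, 1.0, 0.002], [-0.001, 0.002, -1.0]]
ft_force: [-1.2, 9.4, 5.4]
grip_width: 0.468
gripper_force: 19.5
```

```bash
python3 - <<'E'
from h import *
s=read_state(); print(s['ee_rot'][0],s['ft_force'],s['ft_torque'],s['grip_width']); wrist('w8',0,(320,300))
E
```

```text
[-0.99999582 -0.0025922   0.00128368] [-1.20770486  9.41147689  5.41207678] [ 2.01945865  0.37692407 -0.17932711] 0.4676739420387831
10.575 [ 0.5672 -0.1734  0.0913] {'n': 11242, 'size': (39.776763916015625, 38.96861267089844), 'face': array([ 0.5574, -0.1742,  0.1248]), 'centre': array([ 0.5666, -0.1742,  0.1117]), 'phi': np.float64(0.0), 'spread': 0.0009}
```

Call:
move_arm:
  increments:
    - [[0,0,0,0,120],[0,0,0,0,0],[0,0,0,0,0],[0,0,15,0,0],[0,0,50,0,0]]

```text
t: 11.25
eef_pos: [0.5653, -0.1742, 0.1554]
ee_rot: [[-1.0, -0.002, -0.004], [-0.002, 1.0, 0.001], [0.004, 0.001, -1.0]]
ft_force: [0.5, 0.4, 0.6]
grip_width: 1.002
gripper_force: 0.0
```

Call:
move_arm:
  increments:
    - [[-30,-10,45,0,0],[-45,-25,20,0,0],[-45,-25,10,0,0],[-45,-25,10,0,0],[-40,-20,10,0,0]]

```text
t: 11.88
eef_pos: [0.3601, -0.2803, 0.2523]
ee_rot: [[-1.0, -0.001, 0.001], [-0.001, 1.0, -0.001], [-0.001, -0.001, -1.0]]
ft_force: [0.2, -0.7, 0.8]
grip_width: 1.003
gripper_force: 0.0
```

Call:
move_arm:
  increments:
    - [[0,0,0,0,0],[0,0,0,0,0]]

```text
t: 12.12
eef_pos: [0.3619, -0.2797, 0.2515]
ee_rot: [[-1.0, -0.001, 0.001], [-0.001, 1.0, -0.0], [-0.001, -0.0, -1.0]]
ft_force: [-0.5, 0.2, 0.5]
grip_width: 0.999
gripper_force: 0.0
```

```bash
python3 - <<'E'
from h import *
np.set_printoptions(precision=4,suppress=True)
s=read_state(); c=cam('wrist'); print(s['t'],s['eef_pos'],s['ft_force'],s['joint_positions'])
im,d=get_image('wrist'); cv2.imwrite('pics/w9.png',im[:,:,::-1]); P,hsv=yaw_fit('wrist',im,d,c); np.savez('w9.npz',im=im,d=d,K=c[0],R=c[1],t=c[2])
it,dt=get_image('top'); np.savez('top1.npz',im=it,d=dt)
for f in ('top0.npz','top1.npz'):
    f=np.load(f); Q,hs=yaw_fit('top',f['im'],f['d']); 
    m=(Q[...,2]>.07)&(Q[...,2]<.105)&(hs[...,1]<60)&(Q[...,0]>.4)
    n,lab,st,_=cv2.connectedComponentsWithStats(m.astype(np.uint8)); m=lab==1+st[1:,4].argmax()
    q=Q[m]; A=np.c_[q[:,:2],np.ones(len(q))]
    for _ in range(4):
        co=np.linalg.lstsq(A,q[:,2],rcond=None)[0]; r=q[:,2]-A@co; ok=abs(r)<.004; A,q=A[ok],q[ok]
    print('slopes',co*1000,cv2.minAreaRect((q[:,:2]*1000).astype(np.float32)))
    # counter plane
    m=(abs(Q[...,2])<.015)&(hs[...,1]<60); q=Q[m]; A=np.c_[q[:,:2],np.ones(len(q))]; print('counter',np.linalg.lstsq(A,q[:,2],rcond=None)[0]*1000)
E
```

```text
12.125 [ 0.3619 -0.2797  0.2515] [-0.5178  0.1697  0.4815] [-37.7002   6.9509  -5.3782  77.6116   0.0099 -37.7717]
slopes [22.9527 -0.7035 73.3902] ((750.4096069335938, -7.5364227294921875), (242.03720092773438, 379.0464782714844), 0.037762269377708435)
counter [ 0.4696 -0.4675 -0.5775]
slopes [ 2.4356 -0.496  90.616 ] ((752.4118041992188, -7.6717529296875), (241.31321716308594, 378.9386901855469), 0.09586618840694427)
counter [ 0.5274 -0.4947 -0.6181]
```

View pics/w9.png

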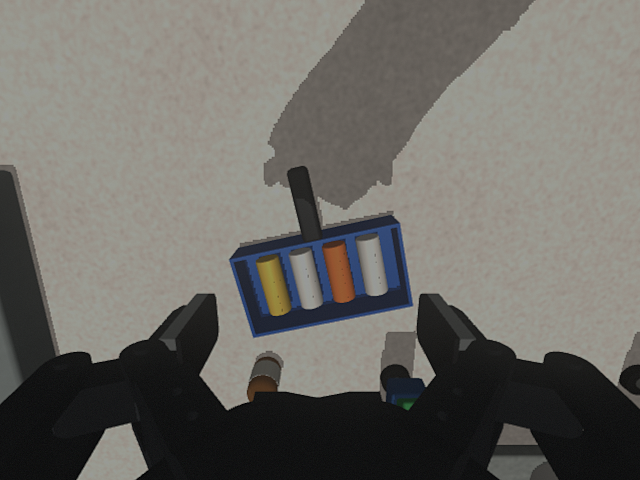

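```bash
cat >> h.py <<'E'
def tray(P,hsv,zr=(.039,.052)):
    """tray centre & yaw (deg, of its x axis) from rim and handle points"""
    H,S,V=[hsv[...,i].astype(int) for i in range(3)]
    b=((H>100)&(H<130)&(S>110)&(V>25)).astype(np.uint8)
    n,lab,st,_=cv2.connectedComponentsWithStats(cv2.dilate(b,np.ones((3,3)))); k=1+st[1:,4].argmax()
    m=(lab==k)&(P[...,2]>zr[0])&(P[...,2]<zr[1]); q=P[m]
    r=cv2.minAreaRect((q[:,:2]*1000).astype(np.float32)); return r,cv2.boxPoints(r),q
E
python3 - <<'E'
from h import *
np.set_printoptions(precision=1,suppress=True)
f=np.load('w9.npz'); c=(f['K'],f['R'],f['t']); P,hsv=yaw_fit('wrist',f['im'],f['d'],c)
r,b,q=tray(P,hsv); print(len(q),r,b)
V=hsv[...,2]; m=np.zeros((480,640),np.uint8); m[150:260,270:340]=1
h=(m>0)&(P[...,2]>.040)&(P[...,2]<.052)&(V<70)&(hsv[...,1]<110)
hq=P[h]*1000; print('handle',len(hq),cv2.minAreaRect(hq[:,:2].astype(np.float32)),cv2.boxPoints(cv2.minAreaRect(hq[:,:2].astype(np.float32))),np.median(hq[:,2]))
E
```

```text
2502 ((440.89324951171875, -274.304443359375), (102.85926055908203, 190.69737243652344), 12.549607276916504) [[ 370.  -192.4]
 [ 411.4 -378.5]
 [ 511.8 -356.2]
 [ 470.4 -170.1]]
handle 1550 ((357.48919677734375, -305.1112976074219), (81.65332794189453, 75.93234252929688), 15.322632789611816) [[ 308.1 -279.3]
 [ 328.1 -352.5]
 [ 406.9 -330.9]
 [ 386.8 -257.7]] 45.719508612047754
```

```bash
python3 - <<'E'
from h import *
np.set_printoptions(precision=4,suppress=True)
f=np.load('w9.npz'); c=(f['K'],f['R'],f['t']); P,hsv=yaw_fit('wrist',f['im'],f['d'],c); V=hsv[...,2].astype(int)
for v in (180,190,200,210,220,230):
    u=np.nonzero((V[v,270:340]<65)&(P[v,270:340,2]>.03))[0]+270
    a,b=ray('wrist',u.min()-.5,v,.045,c),ray('wrist',u.max()+.5,v,.045,c); print(v,u.min(),u.max(),a[:2],b[:2],((a+b)/2)[:2])
r,b,q=tray(P,hsv)
a=np.radians(12.5); ax=np.array([np.cos(a),np.sin(a)]); ay=np.array([-ax[1],ax[0]])
l=q[:,:2]@np.c_[ax,ay]*1000; print(np.percentile(l[:,0],[0,.5,2,98,99.5,100]),np.percentile(l[:,1],[0,.5,2,98,99.5,100]))
E
```

```text
180 289 309 [ 0.327  -0.3101] [ 0.327  -0.2884] [ 0.327  -0.2992]
190 291 311 [ 0.3373 -0.3083] [ 0.3373 -0.2864] [ 0.3373 -0.2973]
200 294 314 [ 0.3478 -0.3053] [ 0.3478 -0.2833] [ 0.3478 -0.2943]
210 296 316 [ 0.3584 -0.3034] [ 0.3584 -0.2812] [ 0.3584 -0.2923]
220 299 318 [ 0.3693 -0.3004] [ 0.3693 -0.279 ] [ 0.3693 -0.2897]
230 301 321 [ 0.3803 -0.2984] [ 0.3802 -0.2758] [ 0.3803 -0.2871]
[319.64   320.542  321.3752 421.3525 421.8161 422.5748] [-458.6027 -457.9378 -457.4696 -268.9277 -268.4177 -267.877 ]
```

Call:
move_arm:
  increments:
    - [[-12,-9,-40,6.3,60],[-12,-8.5,-50,6.3,60],[0,0,-50,0,60],[0,0,-40,0,60],[0,0,0,0,60]]

```text
t: 12.85
eef_pos: [0.3366, -0.2953, 0.0687]
ee_rot: [[-0.975, -0.221, -0.004], [-0.221, 0.975, 0.004], [0.003, 0.004, -1.0]]
ft_force: [0.2, 0.7, 1.2]
grip_width: 0.764
gripper_force: 0.0
```

Call:
move_arm:
  increments:
    - [[0,0,0,0,60]]

```text
t: 12.98
eef_pos: [0.3386, -0.2974, 0.0721]
ee_rot: [[-0.975, -0.221, 0.001], [-0.221, 0.975, -0.001], [-0.001, -0.001, -1.0]]
ft_force: [-0.3, -1.0, -0.5]
grip_width: 0.766
gripper_force: 0.0
```

Call:
move_arm:
  increments:
    - [[0,0,-40,0,60],[0,0,-18,0,60],[0,0,0,0,60],[0,0,0,0,150],[0,0,0,0,255]]
  force: 40

```text
t: 13.6
eef_pos: [0.3385, -0.2977, 0.0141]
ee_rot: [[-0.976, -0.22, 0.002], [-0.22, 0.976, -0.001], [-0.001, -0.002, -1.0]]
ft_force: [0.2, 0.1, -0.1]
grip_width: 0.347
gripper_force: 0.0
```

Call:
move_arm:
  increments:
    - [[0,0,0,0,255],[0,0,0,0,255],[0,0,0,0,255]]

```text
t: 13.98
eef_pos: [0.3382, -0.2976, 0.0136]
ee_rot: [[-0.976, -0.22, 0.001], [-0.22, 0.976, -0.001], [-0.001, -0.001, -1.0]]
ft_force: [-1.3, -0.1, 9.1]
grip_width: 0.252
gripper_force: 43.8
```

Call:
move_arm:
  increments:
    - [[0,10,1,-2.1,255],[0,20,0,-2.1,255],[0,28,0,-2.1,255],[0,30,0,-2.1,255],[0,30,0,-2.1,255]]

```text
t: 14.6
eef_pos: [0.3377, -0.1785, 0.0141]
ee_rot: [[-0.999, -0.037, 0.0], [-0.037, 0.999, -0.001], [-0.0, -0.001, -1.0]]
ft_force: [1.0, -1.8, -2.0]
grip_width: 0.254
gripper_force: 42.3
```

Call:
move_arm:
  increments:
    - [[0,30,0,-2.2,255],[0,30,0,0,255],[0,30,0,0,255],[0,30,0,0,255],[0,25,0,0,255]]

```text
t: 15.22
eef_pos: [0.3377, -0.0332, 0.0141]
ee_rot: [[-1.0, -0.0, 0.0], [-0.0, 1.0, -0.0], [-0.0, -0.0, -1.0]]
ft_force: [0.5, -0.9, -1.9]
grip_width: 0.25
gripper_force: 42.3
```

Call:
move_arm:
  increments:
    - [[0,17,0,0,255],[0,8,0,0,255],[0,0,0,0,255],[0,0,0,0,255]]

```text
t: 15.72
eef_pos: [0.3378, -0.0093, 0.0139]
ee_rot: [[-1.0, 0.0, 0.0], [0.0, 1.0, 0.0], [-0.0, 0.0, -1.0]]
ft_force: [-0.3, 3.6, 2.0]
grip_width: 0.248
gripper_force: 42.8
```

```bash
python3 - <<'E'
from h import *
np.set_printoptions(precision=4,suppress=True)
s=read_state(); c=cam('wrist'); print(s['t'],s['eef_pos'],s['ee_rot'][0],s['ft_force'],s['ft_torque'])
im,d=get_image('wrist'); cv2.imwrite('pics/w10.png',im[:,:,::-1]); P,hsv=yaw_fit('wrist',im,d,c); np.savez('w10.npz',im=im,d=d,K=c[0],R=c[1],t=c[2])
r,b,q=tray(P,hsv); print(len(q),r,b)
E
```

```text
15.725 [ 0.3378 -0.0093  0.0139] [-1.      0.0001  0.0003] [-0.2641  3.566   1.9592] [ 0.3743 -0.004   0.2775]
0 ((0.0, 0.0), (0.0, 0.0), 0.0) [[0. 0.]
 [0. 0.]
 [0. 0.]
 [0. 0.]]
```

View pics/w10.png

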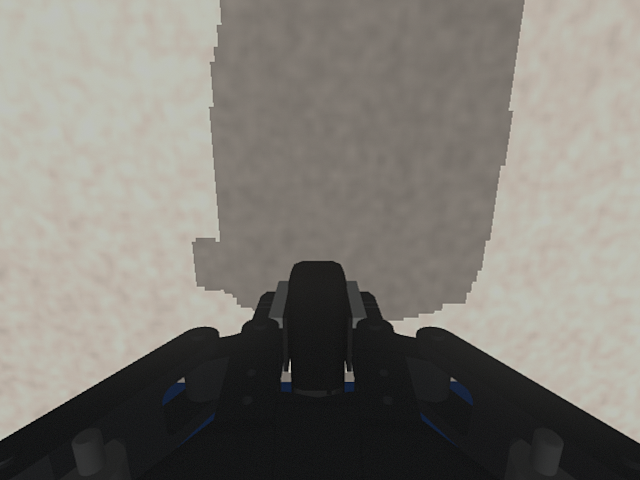

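```bash
cat >> h.py <<'E'
def topview(tag):
    im,d=get_image('top'); np.savez(tag+'.npz',im=im,d=d); P,hsv=yaw_fit('top',im,d)
    H,S,V=[hsv[...,i].astype(int) for i in range(3)]
    b=((H>100)&(H<130)&(S>110)&(V>25)).astype(np.uint8); b[:,:200]=0; b[:,450:]=0; b[:150]=0
    n,lab,st,_=cv2.connectedComponentsWithStats(b); k=1+st[1:,4].argmax(); print(st[k])
    m=lab==k; K,R,t=cam('top'); v,u=np.nonzero(m)
    X=np.array([ray('top',a,c,.045,(K,R,t))[:2]*1000 for a,c in zip(u,v)])
    return im,P,hsv,m,X
E
python3 - <<'E'
from h import *
np.set_printoptions(precision=1,suppress=True)
im,P,hsv,m,X=topview('top2')
cv2.imwrite('pics/t2.png',cv2.resize(im[150:400,200:460,::-1],None,fx=2.3,fy=2.3,interpolation=cv2.INTER_NEAREST))
h=cv2.minAreaRect(X.astype(np.float32)); print(h,cv2.boxPoints(h))
E
```

```text
[ 283  282   79   45 1032]
((443.7603759765625, -9.155891418457031), (100.60613250732422, 188.49562072753906), 1.26832914352417) [[ 391.4   84. ]
 [ 395.6 -104.5]
 [ 496.1 -102.3]
 [ 492.    86.2]]
```

View pics/t2.png

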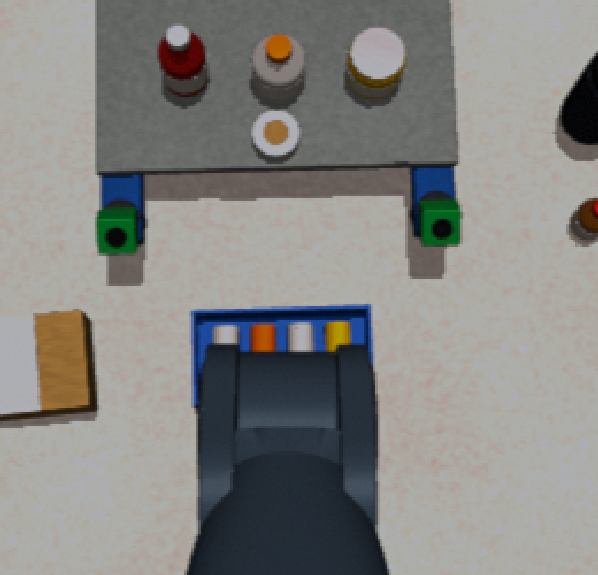

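```bash
cat >> h.py <<'E'
def line(x,y):
    for _ in range(3):
        p=np.polyfit(x,y,1); r=y-np.polyval(p,x); ok=abs(r)<max(1.5*r.std(),.3); x,y=x[ok],y[ok]
    return p
def edges(tag):
    """tray rear edge & sides at z=.045 and deck front edge (underside/front face, z=.093) in the top view"""
    f=np.load(tag+'.npz'); im,d=f['im'],f['d']; P,hsv=yaw_fit('top',im,d); H,S,V=[hsv[...,i].astype(int) for i in range(3)]
    c=cam('top'); b=((H>100)&(H<130)&(S>110)&(V>25)).astype(np.uint8); b[:,:200]=0; b[:,450:]=0; b[:262]=0
    n,lab,st,_=cv2.connectedComponentsWithStats(b); k=1+st[1:,4].argmax(); m=lab==k
    x0,y0,w,h,_=st[k]; cols=np.arange(x0+4,x0+w-4); top=np.array([np.nonzero(m[:,u])[0].min()-.5 for u in cols])
    X=np.array([ray('top',u,v,.045,c)[:2]*1000 for u,v in zip(cols,top)]); p=line(X[:,1],X[:,0]); print('tray rear: x=%.1f at y=0, yaw %.2f'%(p[1],-np.degrees(np.arctan(p[0]))))
    rows=np.arange(y0+3,y0+20)
    for s in (0,1):
        e=np.array([(np.nonzero(m[v])[0].min()-.5 if s==0 else np.nonzero(m[v])[0].max()+.5) for v in rows])
        X=np.array([ray('top',u,v,.045,c)[:2]*1000 for u,v in zip(e,rows)]); p=line(X[:,0],X[:,1]); print('side y=%.1f yaw %.2f'%(np.median(X[:,1]),np.degrees(np.arctan(p[0]))))
    g=(P[...,2]>.08)&(P[...,2]<.105)&(S<60); E=[]
    for u in list(range(265,300))+list(range(340,378)):
        r=np.nonzero(g[150:240,u])[0]; E.append(ray('top',u,150+r.max()+.5,.093,c)[:2]*1000)
    E=np.array(E); p=line(E[:,1],E[:,0]); print('deck front: x=%.1f at y=0, yaw %.2f'%(p[1],-np.degrees(np.arctan(p[0]))))
    for v in (150,165,180,200):
        r=np.nonzero(g[v])[0]; r=r[(r>225)&(r<415)]; print('deck sides',ray('top',r.min()-.5,v,.093,c)[:2]*1000,ray('top',r.max()+.5,v,.093,c)[:2]*1000)
E
python3 -c "
from h import *
np.set_printoptions(precision=1,suppress=True)
edges('top2')"
```

```text
tray rear: x=492.9 at y=0, yaw -0.21
side y=84.4 yaw 3.18
side y=-102.8 yaw 2.44
deck front: x=630.3 at y=0, yaw -0.05
deck sides [821.7 182.3] [ 811.7 -196.6]
deck sides [782.8 182.3] [ 772.8 -197.1]
deck sides [744.4 182.3] [ 734.4 -197.6]
deck sides [693.7 182.2] [ 683.8 -197.4]
```

Call:
move_arm:
  increments:
    - [[15,1,0,0,255],[30,0,0,0,255],[35,0,0,0,255],[35,0,0,0,255],[30,0,0,0,255]]

```text
t: 16.45
eef_pos: [0.4833, -0.0088, 0.0138]
ee_rot: [[-1.0, 0.001, -0.001], [0.001, 1.0, -0.0], [0.001, -0.0, -1.0]]
ft_force: [-9.7, -0.4, 13.9]
grip_width: 0.246
gripper_force: 44.2
```

Call:
move_arm:
  increments:
    - [[30,0,0,0,255],[25,0,0,0,255],[15,0,0,0,255],[10,0,0,0,255],[0,0,0,0,255]]

```text
t: 17.08
eef_pos: [0.5638, -0.0088, 0.0139]
ee_rot: [[-1.0, 0.001, 0.001], [0.001, 1.0, -0.0], [-0.001, -0.0, -1.0]]
ft_force: [4.1, 0.6, 1.4]
grip_width: 0.25
gripper_force: 42.9
```

Call:
move_arm:
  increments:
    - [[0,0,0,0,255]]

```text
t: 17.2
eef_pos: [0.5632, -0.0087, 0.0139]
ee_rot: [[-1.0, 0.001, 0.001], [0.001, 1.0, -0.0], [-0.001, -0.0, -1.0]]
ft_force: [4.0, -1.2, 2.0]
grip_width: 0.25
gripper_force: 42.8
```

```bash
python3 - <<'E'
from h import *
np.set_printoptions(precision=4,suppress=True)
s=read_state(); print(s['t'],s['eef_pos'],s['ee_rot'][0],s['ft_force'],s['ft_torque'])
im,d=get_image('top'); cv2.imwrite('pics/t3.png',cv2.resize(im[120:320,200:440,::-1],None,fx=3,fy=3,interpolation=cv2.INTER_NEAREST)); np.savez('top3.npz',im=im,d=d)
E
```

```text
17.2 [ 0.5632 -0.0087  0.0139] [-1.      0.0008  0.0009] [ 3.9768 -1.2001  1.9876] [-0.1601 -0.5934 -0.0938]
```

View pics/t3.png

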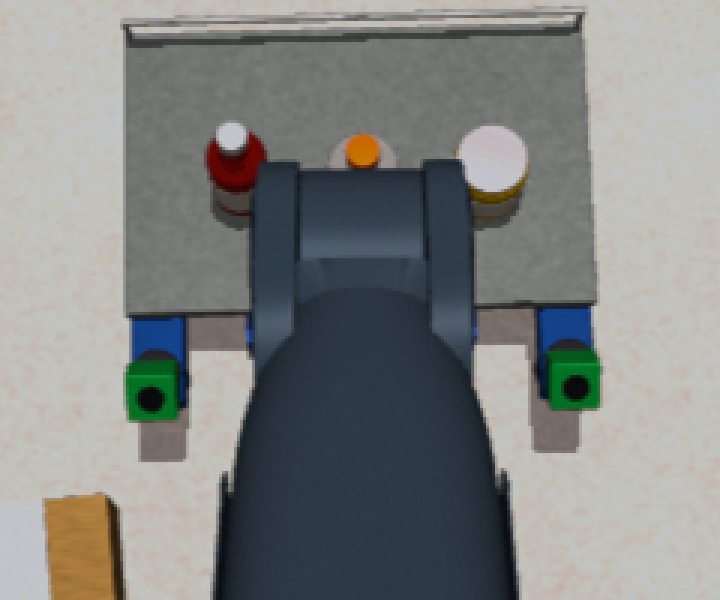

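Call:
move_arm:
  increments:
    - [[9,0,0,0,255],[5,0,0,0,255],[0,0,0,0,255],[0,0,0,0,255]]

```text
t: 17.75
eef_pos: [0.5764, -0.0082, 0.0139]
ee_rot: [[-1.0, 0.0, -0.0], [0.0, 1.0, -0.0], [0.0, -0.0, -1.0]]
ft_force: [-2.0, 0.3, 6.1]
grip_width: 0.25
gripper_force: 43.5
```

Call:
move_arm:
  increments:
    - [[0,0,0,0,150],[0,0,0,0,60],[0,0,0,0,0],[0,0,0,0,0],[-10,0,10,0,0]]

```text
t: 18.38
eef_pos: [0.5661, -0.0081, 0.0235]
ee_rot: [[-1.0, -0.0, -0.001], [-0.0, 1.0, -0.0], [0.001, -0.0, -1.0]]
ft_force: [-0.7, 0.7, -0.2]
grip_width: 0.996
gripper_force: 0.0
```

Call:
move_arm:
  increments:
    - [[-15,0,40,0,0],[-20,0,50,0,0],[-20,0,50,0,0],[-10,0,35,0,0],[0,0,0,0,0]]

```text
t: 19.0
eef_pos: [0.502, -0.0081, 0.2021]
ee_rot: [[-1.0, -0.0, 0.005], [-0.0, 1.0, -0.0], [-0.005, -0.0, -1.0]]
ft_force: [-0.2, 0.0, -1.7]
grip_width: 1.0
gripper_force: 0.0
```

Call:
move_arm:
  increments:
    - [[0,0,0,0,0]]

```text
t: 19.12
eef_pos: [0.5013, -0.0081, 0.1987]
ee_rot: [[-1.0, -0.0, -0.0], [-0.0, 1.0, -0.0], [0.0, -0.0, -1.0]]
ft_force: [0.1, 0.1, -0.4]
grip_width: 1.005
gripper_force: 0.0
```

```bash
python3 - <<'E'
from h import *
np.set_printoptions(precision=4,suppress=True)
s=read_state(); c=cam('wrist'); print(s['t'],s['eef_pos'],s['ft_force'])
im,d=get_image('wrist'); cv2.imwrite('pics/w11.png',im[:,:,::-1]); np.savez('w11.npz',im=im,d=d,K=c[0],R=c[1],t=c[2])
im,d=get_image('top'); np.savez('top4.npz',im=im,d=d)
E
```

```text
19.125 [ 0.5013 -0.0081  0.1987] [ 0.1467  0.1145 -0.4399]
```

View pics/w11.png

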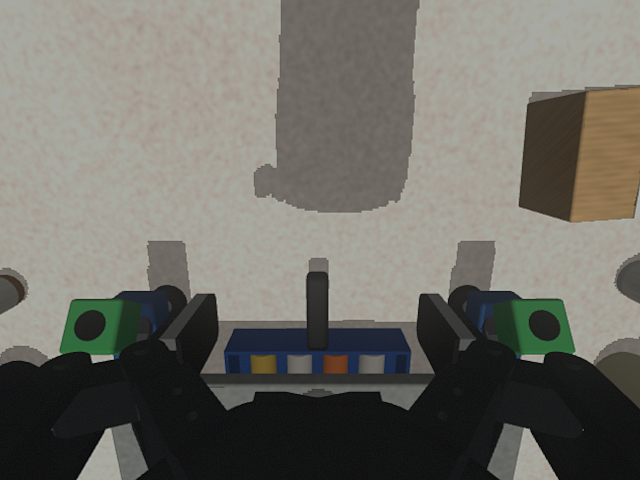

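```bash
python3 - <<'E'
from h import *
np.set_printoptions(precision=1,suppress=True)
f=np.load('w11.npz'); im=f['im']; c=(f['K'],f['R'],f['t']); P,hsv=yaw_fit('wrist',im,f['d'],c); P=P*1000
H,S,V=[hsv[...,i].astype(int) for i in range(3)]
b=(H>100)&(H<130)&(S>100)
w=b&(P[...,2]>8)&(P[...,2]<38); w[:,:225]=0; w[:,412:]=0; w[:325]=0
q=P[w]; q=q[q[:,0]<np.median(q[:,0])+4]; p=line(q[:,1],q[:,0]); print('front wall x at y=-8: %.1f yaw %.2f n %d'%(np.polyval(p,-8),-np.degrees(np.arctan(p[0])),len(q)))
g=(P[...,2]>78)&(P[...,2]<90)&(S<60)&(P[...,0]<645)&(P[...,0]>615); g[:,:205]=0;g[:,435:]=0
q=P[g]; p=line(q[:,1],q[:,0]); print('deck face x at y=-8: %.1f yaw %.2f n %d'%(np.polyval(p,-8),-np.degrees(np.arctan(p[0])),len(q)))
for v in (335,345): 
    u=np.nonzero(b[v,200:440])[0]+200; print(v,u.min(),u.max(),P[v,u.min()+1],P[v,u.max()-1])
for z,v in ((.045,352),(0,328)): print('rim/bottom ray',ray('wrist',270,v,z,c)*1000)
print('deck lower edge', ray('wrist',300,374,.075,c)*1000,[ (v,P[v,300].round(1)) for v in range(346,390,4)])
for r,roi in ((P,(95,325)),(P,(545,325))): print(knob(P/1000,hsv,roi,0))
# outriggers inner edges
o=b&(P[...,2]>60)&(P[...,2]<80)
for s in (-1,1):
    q=P[o&(P[...,1]*s>100)]; print('outrigger y',np.percentile(q[:,1],[1,50,99]),len(q))
E
```

```text
front wall x at y=-8: 632.3 yaw 0.01 n 2252
deck face x at y=-8: 633.9 yaw -0.05 n 1913
335 232 402 [ 632.8 -101.7   14.9] [632.   83.   16.7]
345 227 407 [ 632.5 -102.2   34.6] [632.2  83.7  35.5]
rim/bottom ray [633.9 -56.9  45. ]
rim/bottom ray [632.9 -62.9   0. ]
deck lower edge [637.2 -25.   75. ] [(346, array([632.1, -26.7,  37.2])), (350, array([631.9, -26.4,  44.6])), (354, array([635.5, -26.3,  46.2])), (358, array([649.2, -27.2,  33.3])), (362, array([654.1, -27.3,  33.3])), (366, array([659.3, -27.3,  33. ])), (370, array([663.3, -27.3,  34.3])), (374, array([634. , -24.7,  79.1])), (378, array([633.8, -24.4,  84.9])), (382, array([633.8, -24.2,  90.2])), (386, array([635.9, -24.1,  92.8]))]
{'n': 2920, 'size': (40.442176818847656, 38.55198287963867), 'face': array([ 0.6, -0.2,  0.1]), 'centre': array([ 0.6, -0.2,  0.1]), 'phi': np.float64(0.1), 'spread': 0.0009}
{'n': 2860, 'size': (39.58442306518555, 38.598453521728516), 'face': array([0.6, 0.2, 0.1]), 'centre': array([0.6, 0.2, 0.1]), 'phi': np.float64(0.0), 'spread': 0.0009}
outrigger y [-193.4 -154.8 -151.4] 298
outrigger y [133.9 136.6 174. ] 274
```

Call:
move_arm:
  increments:
    - [[10,0,-35,0,0],[20,0,-50,0,0],[20,0,-50,0,0],[15,0,-40,0,0],[10,0,-10,0,0]]

```text
t: 19.85
eef_pos: [0.5748, -0.0081, 0.0106]
ee_rot: [[-1.0, -0.0, -0.006], [-0.0, 1.0, 0.0], [0.006, 0.0, -1.0]]
ft_force: [-0.5, 0.3, 0.6]
grip_width: 1.003
gripper_force: 0.0
```

Call:
move_arm:
  increments:
    - [[0,0,0,0,0],[0,0,0,0,120],[0,0,0,0,255],[0,0,0,0,255],[0,0,0,0,255]]

```text
t: 20.48
eef_pos: [0.5767, -0.0081, 0.0144]
ee_rot: [[-1.0, -0.0, 0.001], [-0.0, 1.0, -0.0], [-0.001, -0.0, -1.0]]
ft_force: [-1.8, 0.0, 7.9]
grip_width: 0.251
gripper_force: 44.2
```

Call:
move_arm:
  increments:
    - [[1.7,0,0,0,255],[0,0,0,0,255],[0,0,0,0,255]]

```text
t: 20.85
eef_pos: [0.578, -0.0081, 0.0144]
ee_rot: [[-1.0, -0.0, -0.0], [-0.0, 1.0, -0.0], [0.0, -0.0, -1.0]]
ft_force: [-7.5, -0.2, 11.8]
grip_width: 0.254
gripper_force: 44.9
```

Call:
move_arm:
  increments:
    - [[0,0,0,0,150],[0,0,0,0,60],[0,0,0,0,0],[0,0,0,0,0],[-10,0,10,0,0]]

```text
t: 21.48
eef_pos: [0.5678, -0.0081, 0.0235]
ee_rot: [[-1.0, -0.0, -0.001], [-0.0, 1.0, 0.0], [0.001, 0.0, -1.0]]
ft_force: [0.1, 0.8, -0.8]
grip_width: 1.0
gripper_force: 0.0
```

Call:
move_arm:
  increments:
    - [[-15,0,40,0,0],[-20,0,50,0,0],[-20,0,50,0,0],[-10,0,35,0,0],[0,0,0,0,0]]

```text
t: 22.1
eef_pos: [0.5037, -0.0081, 0.2021]
ee_rot: [[-1.0, -0.0, 0.005], [-0.0, 1.0, -0.0], [-0.005, -0.0, -1.0]]
ft_force: [0.4, 0.1, 0.1]
grip_width: 0.998
gripper_force: 0.0
```

Call:
move_arm:
  increments:
    - [[0,0,0,0,0]]

```text
t: 22.22
eef_pos: [0.5029, -0.0081, 0.1986]
ee_rot: [[-1.0, -0.0, -0.0], [-0.0, 1.0, 0.0], [0.0, 0.0, -1.0]]
ft_force: [0.1, 0.0, 0.2]
grip_width: 0.997
gripper_force: 0.0
```

```bash
python3 - <<'E'
from h import *
np.set_printoptions(precision=1,suppress=True)
s=read_state(); c=cam('wrist'); print(s['t'],s['eef_pos'],s['ft_force'])
im,d=get_image('wrist'); P,hsv=yaw_fit('wrist',im,d,c); P=P*1000
H,S,V=[hsv[...,i].astype(int) for i in range(3)]; b=(H>100)&(H<130)&(S>100)
w=b&(P[...,2]>8)&(P[...,2]<38); w[:,:225]=0; w[:,412:]=0; w[:325]=0
q=P[w]; q=q[q[:,0]<np.median(q[:,0])+4]; p=line(q[:,1],q[:,0]); print('wall',np.polyval(p,-8),-np.degrees(np.arctan(p[0])))
g=(P[...,2]>78)&(P[...,2]<90)&(S<60)&(P[...,0]<645)&(P[...,0]>615); g[:,:205]=0;g[:,435:]=0
q=P[g]; p=line(q[:,1],q[:,0]); print('deck',np.polyval(p,-8),-np.degrees(np.arctan(p[0])))
u=np.nonzero(b[345,200:440])[0]+200; print(P[345,u.min()+1],P[345,u.max()-1])
im,d=get_image('top'); Q,hs=yaw_fit('top',im,d)
m=(Q[...,2]>.07)&(Q[...,2]<.105)&(hs[...,1]<60)&(Q[...,0]>.4)
n,lab,st,_=cv2.connectedComponentsWithStats(m.astype(np.uint8)); q=Q[lab==1+st[1:,4].argmax()]; A=np.c_[q[:,:2],np.ones(len(q))]
for _ in range(4):
    co=np.linalg.lstsq(A,q[:,2],rcond=None)[0]; r=q[:,2]-A@co; ok=abs(r)<.004; A,q=A[ok],q[ok]
print('slopes',co*1000,cv2.minAreaRect((q[:,:2]*1000).astype(np.float32)))
E
```

```text
22.225 [ 0.5 -0.   0.2] [0.1 0.  0.2]
wall 633.5620134962876 -0.015066044546475671
deck 633.8904206969438 -0.05173273898097207
[ 633.8 -102.    35.2] [633.8  83.7  35.7]
slopes [ 1.  -0.8 91.8] ((752.3801879882812, -7.705841064453125), (378.7728271484375, 242.22149658203125), 89.9998550415039)
```

Tray flush to about 0.3 mm, centred to about 0.5 mm and square; deck level; gripper clear. Handing in.

```bash
python3 -c "
from cell import *
print(job_done())"
```

```text
the job is handed in; nothing more can be done
None
```

The job is handed in: both knobs measure 0 ± 0.5° with the deck level within camera accuracy, the tray is square, centred and flush to about 0.5 mm in the bay, the stand's plan position shifted by no more than about 2 mm (from levelling), and the gripper is open and clear.

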